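Open the push-and-turn cap of the cleaner jug

ROBOT

A 6-joint arm with a two-finger parallel gripper is mounted at the origin on a cart in front of the work surface, level with it; the furniture and walls round the work are solid. World frame = base frame: x ahead of the robot, y to its left, z up, the work surface at z = 0. Lengths are in m, angles in rad, forces in N, time in s.
With the tool pointing down it reaches from about 0.275 to 1 m from the base axis. Payload 8.4 kg.
Tool frame: the origin (TCP) lies between the finger pads; the fingertips stand 22 mm ahead of it and the grasp point (between the pads) lies 3 mm ahead of it; z points along the fingers, y is the line along which they close (so a half turn about z gives the same grasp; the last joint's range is limited). The gripper opens to 85 mm and grips with 20 to 120 N. Pads are 22 mm wide; open, the fingers measure 114 mm over their backs; the gripper's body (76 mm by 85 mm) begins 54 mm behind the grasp point. The pads swing forward as they close: fully open they stand 13 mm farther back than shut.
Start: joints at [1.154, 0.353, 1.633, -0, 1.155, -0.002], TCP at [0.252, 0.572, 0.218] pointing down, gripper open.
Joint ranges: [-2.63, 2.63], [-0.92, 2.1], [0.06, 2.66], [-1.3, 4.44], [0, 2.69], [-3.02, 3.02]. Speed limits (rad/s): [2.22, 2.22, 2.79, 3.14, 3.14, 3.14].

INTERFACE

Orientations are given as a 3x3 rotation matrix whose columns are the frame's x, y, z axes.
In Python, from plant import readout, viewer, close_job gives the robot as it stands. The module is installed in compiled form; this text tells all that it offers.
- The arm moves only by the tool step_arm, never from a script. Its argument "steps" is a list of rows, each a list of 4 numbers: the shift along the tool's x, y, z in cm, then the turn about the tool's z in units of 6 degrees (1.0 is 6 degrees). In form: [[tx, ty, tz, roll], ...]. A call has 1 to 12 rows; each row is the pose to reach, as a shift and turn from the pose commanded when the call began, along the tool's axes at that moment; what a row does not reach only later rows make up. A row lasts 1/12 s, in which the tool goes at most 41.7 mm and 7.16 degrees, less where a joint would pass 70% of its speed; a pose out of reach is approached as far as the arm can. A call with a gripper value outside its range is refused whole. "jaw" is the closure, from 0 (fully open) to 1 (shut), set as the call begins (left out, the last holds). The fingers move at their own pace and stop on an object; "grip_force" is the grip in N (left out, the last holds). Time passes only in rows, so rows that repeat a pose let the fingers close. It gives the time, the measured TCP pose, the force, the opening and the grip force at its end, in the units of the state.
- readout.state(): the state, without advancing time (a new reading comes with each control period).
- viewer.capture(name): name is "side" or "top" or "wrist"; returns a dict with "img" (420x560x3 uint8, blue, green, red), "K" (3x3 intrinsics, pixels), "rvec" (rotation vector, rad) and "tvec" (3), from world to camera coordinates, as OpenCV has them. Camera axes: x right, y down, z forward; pixel columns grow to the right and rows downward; lengths in m; the calibration is good to about 2 mm. A picture is of the moment at which its call begins. There is no depth.
- close_job(): hands the job in; it is judged then, once.
The state is a dict: "clock": time; "joint_pos": joint angles; "qd": joint speeds; "joint_efforts": joint torques, N m; "position": TCP position; "tcp_rot": TCP orientation; "wrist_force": force on the tool from outside, world axes, zero at the start; "moment": the same for the moment, N m; "grip_width": finger opening in m; "gripper_force": force on a finger pad.
Only numpy, scipy, OpenCV 4.12 (cv2) and the standard library are available. Lean on these libraries where they do the work, as an engineer would, in place of code of your own. Each camera call takes 0.05 s, during which the arm holds its last target. There are 200 camera calls.

TASK

The worktop is to be wiped down: open the square jug of cleaner that sits in the holder. Grasp its safety cap, press it down, keep it down while you twist it a quarter turn anticlockwise (seen from above), then lift it straight up off the neck and finish still holding it, upright and at rest, about 6 cm above the open mouth. Leave the round bottle, the gift boxes, the tongs and the tasting board where they are.

Things in the scene. Friction and masses are not known exactly. Their poses are not given: they have to be found in the camera images.
- jug: square white bottle, 80x80 mm, in a low steel holder (88x88x34 mm) on a 96x96 mm rubber pad, all fixed to the worktop. Origin: centre of the pad's underside, on the worktop; z up. The flat shoulder round the neck is 115 mm above the origin; the neck, 30 mm wide with two hooked ledges to 43 mm, rises 14.5 mm from it.
- jug_mouth (a point): centre of the rim of the jug's mouth, 129.5 mm above the worktop; covered by the cap at the start.
- cap: the loose grey safety cap on the jug, 43 mm tall, 40 g. Origin: centre of its underside; z up, along its axis. At the start it is locked, underside 121.4 mm above the worktop, x axis along the jug's. A spring pushes it up with 5 N; pressed, it goes down 6.4 mm until it meets the shoulder (12 N there). Locked, it neither turns more than a few degrees nor lifts.
- cap_grip (a point): point on the cap's axis at half height of its round fluted grip, 31 mm above the cap's underside. The grip is 42 to 43 mm in diameter and runs from 18.5 to 43 mm above the underside; below it is the skirt, 54 mm in diameter, whose flat step at 18.5 mm fingertips may press on. Grasp it from any side.
- round_bottle: the other bottle: round, white, 76 mm in diameter, loose, with the same-looking cap, 164.5 mm tall overall; not to be touched. Origin: centre of its underside.
- gift_box_1: small cardboard gift box, 66x66x48 mm; leave alone. Origin: centre of its underside.
- tongs: steel tongs lying flat, 33x193x24 mm; leave alone. Origin: centre of its underside.
- tasting_board: thin wooden board, 68x200x13 mm, with two bonbons on it; leave alone. Origin: centre of its underside.
- cap_top (a point): centre of the cap's top, 43 mm above its underside. Two raised arrows round it show the way to turn: anticlockwise from above, and only while the cap is at least 4 mm down. From 55 degrees on it is free to lift straight off; there is a stop at about 125 degrees; 75 to 100 degrees is best.

How it is judged:
On the way, in this order (a step that is already met when the one before it is completed fails the run):
1. the cap is pressed down by the gripper, at least 4 mm, while still seated in its locked direction (z of cap in the frame of jug below 0.1175 m and angle between the x axis of cap and the x axis of jug, either way round below 0.4 rad and contact force between the fingers and cap above 1 N), for 0.1 s.
2. the cap is twisted out of its lock while still on the neck (angle between the x axis of cap and the x axis of jug, either way round above 0.87 rad and z of cap in the frame of jug below 0.1295 m and horizontal distance between cap and jug below 0.008 m), for 0.05 s.
At the end, for the whole second after the job is handed in: The gripper still holds the cap, at rest and upright (within 14 degrees), its underside 25 to 120 mm above the jug's rim and its axis within 30 mm of the mouth's, touching neither the jug nor the round bottle; the round bottle stands (z of cap in the frame of jug_mouth between 0.025 and 0.12 m and horizontal distance between cap and jug_mouth below 0.03 m and angle between cap's own z axis and vertical below 0.25 rad and contact force between the fingers and cap above 1 N and contact force between cap and jug below 0.1 N and contact force between cap and round_bottle below 0.1 N and linear speed of cap below 0.03 m/s and angle between round_bottle's own z axis and vertical below 0.1 rad); the arm keeps its last pose, push and grip.
It fails at once if the round bottle is moved by more than 15 mm or tipped (distance of round_bottle from where it was at the start of the episode above 0.015 m or angle between round_bottle's own z axis and vertical above 0.2 rad).
It fails at once if the gift box, the tongs or the tasting board is moved by more than 20 mm (distance of any of gift_box_1, tongs, tasting_board from where it was at the start of the episode above 0.02 m).
It also fails if it takes over 35 s, if anything falls off the work surface, if the arm or the gripper's body presses on something with over 40 N, if the wrist force passes 120 N, or if a joint passes its speed limit or range.

## Working session

There is one attempt and no reset: what is moved stays moved. The work goes in short steps, Python scripts to look and compute and a tool call to move; the robot and the scene stay as the last step left them, time stands still between calls to the robot, and variables do not carry over. Pictures are saved under pics/ and viewed, at most 13 in all, crops included, and the job is handed in when it is done.

Besides the shell and the picture viewer there is one more tool, called after ">>>" in YAML: its name, and indented under it one key for each argument. step_arm: Moves the arm, as the interface text tells. Its arguments: {"type":"object","properties":{"steps":{"type":"array"},"jaw":{"type":"number"},"grip_force":{"type":"number"}},"required":["steps"]}

```bash
mkdir -p pics; python3 - <<'E'
from plant import readout, viewer
import cv2,numpy as np
print(readout.state())
ims=[]
for n in ["side","top","wrist"]:
    c=viewer.capture(n); cv2.imwrite(f"pics/{n}0.png",c["img"])
    np.savez(f"{n}0.npz",**c)
    R=cv2.Rodrigues(c["rvec"])[0]; print(n,c["K"].tolist(),(-R.T@c["tvec"].ravel()).round(3),R.round(2).tolist())
E
```

```text
{'clock': 0.0, 'joint_pos': array([ 1.15359303e+00,  3.53663023e-01,  1.63413567e+00, -5.93760014e-05,
        1.15517048e+00, -2.40545513e-03]), 'qd': array([-1.28362099e-03,  9.54221245e-04, -1.34772405e-03,  4.13972305e-05,
       -7.90214897e-04, -7.55269548e-04]), 'joint_efforts': array([-2.71899160e-03, -6.05241323e+01, -3.42074955e+01, -8.85878148e-05,
        9.03690961e-03, -1.09609380e-05]), 'position': array([0.25170205, 0.5715454 , 0.21765173]), 'tcp_rot': array([[-9.15207498e-01,  4.02982602e-01, -5.08109812e-04],
       [ 4.02982919e-01,  9.15206604e-01, -1.28045740e-03],
       [-5.09765985e-05, -1.37664379e-03, -9.99999051e-01]]), 'wrist_force': array([ 0.22300267, -0.17156376,  0.29218703]), 'moment': array([-0.04031134, -0.02750046,  0.02785849]), 'gripper_force': 0.0, 'grip_width': 0.08567136356729135}
side [[432.7779503277757, 0.0, 277.48097556897034], [0.0, 432.7779503277757, 215.03227462620453], [0.0, 0.0, 1.0]] [ 0.277 -0.723  0.665] [[0.94, -0.34, 0.02], [-0.21, -0.61, -0.76], [0.27, 0.71, -0.65]]
top [[438.86057815077294, 0.0, 278.7169398559129], [0.0, 438.86057815077294, 210.12725253114868], [0.0, 0.0, 1.0]] [ 0.378 -0.135  0.971] [[-0.03, -1.0, -0.04], [-0.99, 0.04, -0.13], [0.13, 0.04, -0.99]]
wrist [[330.8100857759859, 0.0, 277.01316712131904], [0.0, 330.8100857759859, 206.30655822501868], [0.0, 0.0, 1.0]] [0.182 0.603 0.374] [[0.4, 0.91, 0.0], [0.87, -0.39, 0.3], [0.27, -0.12, -0.95]]
```

View pics/side0.png

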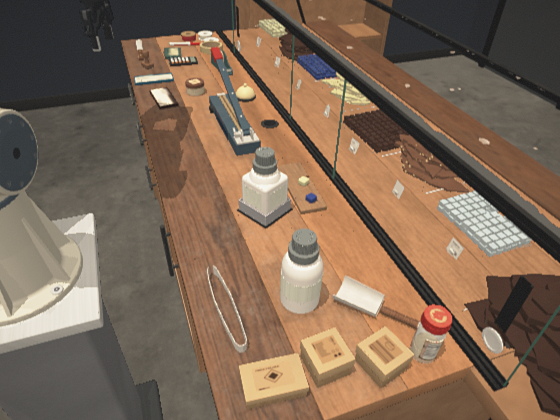

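View pics/top0.png

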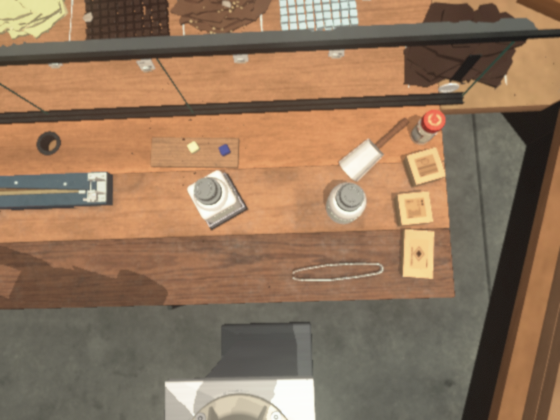

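The square jug has its cap at about (208,187) in the top view and (264,158) in the side view. The round bottle is at about (347,197) and (302,243). I'll zoom in on the jug.

```bash
python3 - <<'E'
import cv2,numpy as np
a=cv2.imread("pics/top0.png")[155:235,170:260]; b=cv2.imread("pics/side0.png")[140:230,225:305]
a=cv2.resize(a,(400,356),interpolation=cv2.INTER_CUBIC); b=cv2.resize(b,(400,450),interpolation=cv2.INTER_CUBIC)
o=np.zeros((450,800,3),np.uint8); o[:356,:400]=a; o[:,400:]=b
cv2.imwrite("pics/crop1.png",o)
E
```

```text
(no output)
```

View pics/crop1.png

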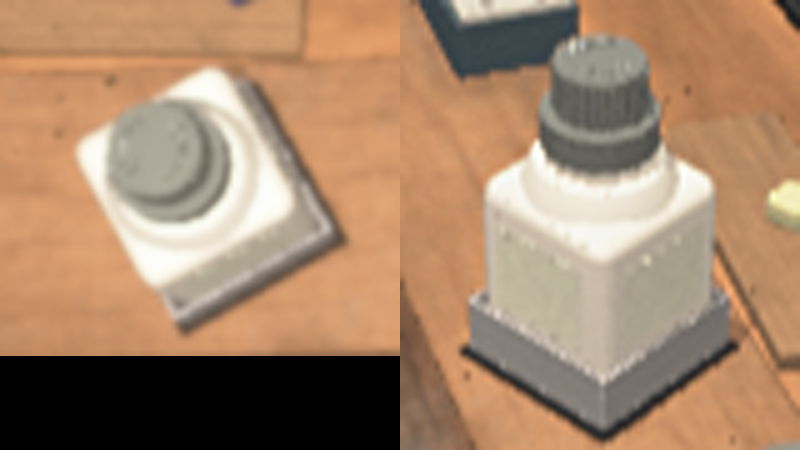

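```bash
cat > h.py <<'E'
import cv2,numpy as np
from scipy.optimize import least_squares
def load(n): return dict(np.load(n+".npz"))
def proj(c,P): return cv2.projectPoints(np.array(P,float).reshape(-1,1,3),c["rvec"],c["tvec"],c["K"],None)[0].reshape(-1,2)
E
python3 - <<'E'
from h import *
from plant import readout
s,t=load("side0"),load("top0")
def up(p,o,k): return (np.array(p)+.5)/k-.5+o
ts=[up(p,(170,155),4.444) for p in [(154,147),(182,333),(343,240)]]
ss=[up((p[0]-400,p[1]),(225,140),5) for p in [(600,61),(462,350),(603,438),(737,347)]]
def cor(v,i):
    a=v[2]+np.pi/4+i*np.pi/2; r=.048*2**.5
    return [v[0]+r*np.cos(a),v[1]+r*np.sin(a),0.002]
def res(v,k):
    top=[v[0],v[1],.1644]
    # side: left,bottom,right consecutive ccw from above; top: first bottom, then right (ccw)
    return np.r_[(proj(s,[top]+[cor(v,i) for i in (0,1,2)])-ss).ravel(),(proj(t,[top]+[cor(v,k),cor(v,k+1)])-ts).ravel()]
best=None
for k in range(4):
  for y in np.arange(0,6.28,.5):
    r=least_squares(res,[.5,.05,y],args=(k,))
    if best is None or r.cost<best[0].cost: best=(r,k)
r,k=best; print(k,r.x,np.degrees(r.x[2])%90,r.fun.round(1))
# cap alone
f=lambda v:np.r_[(proj(s,[[v[0],v[1],.1644]])-ss[0]).ravel(),(proj(t,[[v[0],v[1],.1644]])-ts[0]).ravel()]
q=least_squares(f,[.5,0]);print(q.x,q.fun)
# round bottle
f=lambda v:np.r_[(proj(s,[[v[0],v[1],.1645]])-(303,237)).ravel(),(proj(t,[[v[0],v[1],.1645]])-(350,191)).ravel()]
b=least_squares(f,[.5,0]);print("bottle",b.x,b.fun)
S=readout.state();print("tool delta to cap", S["tcp_rot"].T@(np.r_[q.x,.1524]-S["position"])*100)
E
```

```text
0 [0.53596628 0.03660381 2.05236406] 27.591798840013396 [-0.  -0.5 -0.9 -0.  -0.1  0.9  0.6 -0.2 -0.6 -0.4 -0.4  0.1  1.  -0.1]
[0.5352814  0.03518221] [-0.12905017 -0.15384693  0.10206971 -0.08648662]
bottle [ 0.51476443 -0.23743407] [ 1.62130981 -1.55776469  0.4865561   2.00923239]
tool delta to cap [-47.57202698 -37.66028919   6.58126349]
```

>>> step_arm:
  steps:
    - [-3,-2.4,-1,1]
    - [-6,-4.8,-2,2]
    - [-9,-7.1,-3,3]
    - [-12,-9.5,-3,4]
    - [-15,-11.9,-3,5]
    - [-18,-14.2,-3,6]
    - [-21,-16.6,-3,7]
    - [-24,-19,-3,8]
    - [-27,-21.4,-3,9]
    - [-30,-23.8,-3,10]
    - [-33,-26.1,-3,11]
    - [-36,-28.5,-3,12]
  jaw: 0
  grip_force: 60

```text
clock: 1.15
position: [0.4669, 0.1643, 0.2484]
tcp_rot: [[0.106, 0.994, 0.0], [0.994, -0.106, 0.0], [0.0, 0.0, -1.0]]
wrist_force: [0.4, 0.1, -0.1]
grip_width: 0.0856
gripper_force: 0.0
```

```bash
cat > d.py <<'E'
from plant import readout
import numpy as np
S=readout.state()
print(S["clock"],S["position"].round(4),"yaw x",np.degrees(np.arctan2(S["tcp_rot"][1,0],S["tcp_rot"][0,0])).round(1),"F",S["wrist_force"].round(1),S["grip_width"],S["joint_pos"].round(2))
print("delta",(S["tcp_rot"].T@(np.array([.5352,.0352,.162])-S["position"])*100).round(2))
E
python3 d.py
```

```text
1.15 [0.4669 0.1643 0.2484] yaw x 83.9 F [ 0.4  0.1 -0.1] 0.08556489308746573 [0.34 0.12 1.87 0.   1.15 0.44]
delta [-12.12   8.15   8.64]
```

>>> step_arm:
  steps:
    - [-2,1.4,0,0]
    - [-4,2.7,0.5,0]
    - [-6,4.1,1,0]
    - [-8,5.4,1.5,0]
    - [-10,6.8,2,0]
    - [-12.1,8.15,3,0]
    - [-12.1,8.15,3,0]
    - [-12.1,8.15,3,0]

```text
clock: 1.82
position: [0.5351, 0.0366, 0.2176]
tcp_rot: [[0.103, 0.995, -0.002], [0.995, -0.103, -0.0], [-0.0, -0.002, -1.0]]
wrist_force: [-1.0, 0.2, 0.7]
grip_width: 0.0854
gripper_force: 0.0
```

```bash
python3 d.py; python3 - <<'E'
from h import *
from plant import viewer,readout
c=viewer.capture("wrist"); np.savez("w1.npz",**c)
im=c["img"].copy()
for z in(.1644,.1399):
    p=proj(c,[[.5352+.0213*np.cos(a),.0352+.0213*np.sin(a),z] for a in np.arange(0,6.3,.3)])
    for q in p: cv2.circle(im,tuple(int(v) for v in q.round()),1,(0,0,255),-1)
cv2.imwrite("pics/w1.png",im)
E
```

```text
1.8167 [0.5351 0.0366 0.2176] yaw x 84.1 F [-1.   0.2  0.7] 0.08543779930587327 [0.07 0.22 1.82 0.   1.1  0.17]
delta [-0.14  0.03  5.56]
```

View pics/w1.png

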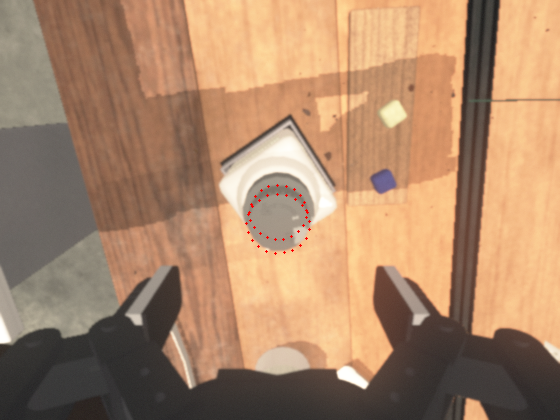

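The wrist view shows the cap top centred at about (277,221), 1–2 px from the prediction and midway between the fingers. I'll descend.

>>> step_arm:
  steps:
    - [0,0,1,0]
    - [0,0,2,0]
    - [0,0,3,0]
    - [0,0,4,0]
    - [0,0,4.8,0]
    - [0,0,5.3,0]
    - [0,0,5.6,0]
    - [0,0,5.6,0]

```text
clock: 2.53
position: [0.535, 0.0375, 0.1616]
tcp_rot: [[0.1, 0.995, -0.001], [0.995, -0.1, -0.0], [-0.0, -0.001, -1.0]]
wrist_force: [-1.0, -0.0, 0.1]
grip_width: 0.085
gripper_force: 0.0
```

>>> step_arm:
  steps:
    - [0,0,0,0]
    - [0,0,0,0]
    - [0,0,0,0]
    - [0,0,0,0]
    - [0,0,0,0]
    - [0,0,0,0]
    - [0,0,0,0]
    - [0,0,0,0]
    - [0,0,0,0]
    - [0,0,0,0]
  jaw: 1
  grip_force: 60

```text
clock: 3.37
position: [0.5354, 0.0375, 0.1624]
tcp_rot: [[0.1, 0.995, -0.0], [0.995, -0.1, -0.0], [-0.0, -0.0, -1.0]]
wrist_force: [0.1, -0.0, -0.9]
grip_width: -0.0001
gripper_force: 0.0
```

```bash
python3 d.py; python3 - <<'E'
from h import *
from plant import viewer
a=viewer.capture("side"); b=viewer.capture("wrist")
o=np.zeros((420,800,3),np.uint8); o[:,:400]=cv2.resize(a["img"][90:195,215:315],(400,420),interpolation=cv2.INTER_CUBIC)
o[:,400:]=b["img"][:,80:480]
cv2.imwrite("pics/g1.png",o)
E
```

```text
3.3667 [0.5354 0.0375 0.1624] yaw x 84.2 F [ 0.1 -0.  -0.9] -0.000142429723138801 [ 0.07  0.28  1.88 -0.    0.99  0.17]
delta [-0.23  0.    0.04]
```

View pics/g1.png

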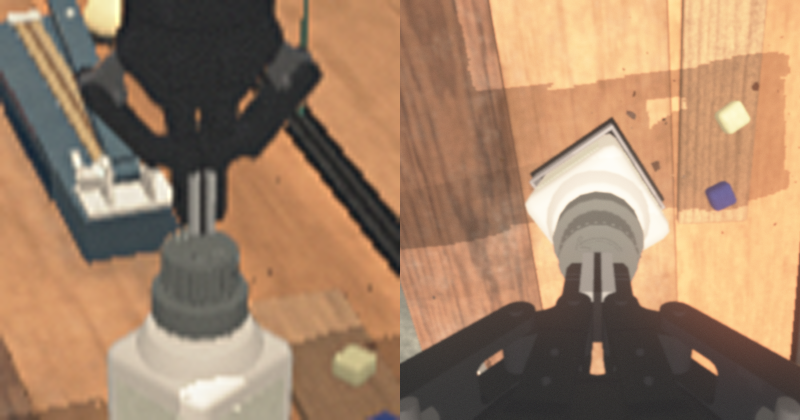

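The grasp missed. The jaws shut fully, and the tips appear at or above the cap's top edge. I'll compare where the fingertips should project with where they are seen.

```bash
python3 - <<'E'
from h import *
from plant import viewer,readout
S=readout.state(); p=S["position"];R=S["tcp_rot"]
tip=p+R@[0,0,.022]; print("tip",tip)
o=np.zeros((420,800,3),np.uint8)
for i,(n,x0,y0) in enumerate([("side",215,90),("top",160,130)]):
    c=viewer.capture(n); np.savez(n+"1.npz",**c)
    im=cv2.resize(c["img"][y0:y0+105,x0:x0+100],(400,420),interpolation=cv2.INTER_CUBIC)
    for P,col in [(tip,(0,0,255)),(p,(0,255,0)),(p-R@[0,0,.051],(255,0,0)),([.5352,.0352,.1644],(0,255,255))]:
        q=(proj(c,[P])[0]-(x0,y0)+.5)*4-.5; cv2.circle(im,tuple(int(v) for v in q),4,col,-1); print(n,P,q)
    o[:,400*i:400*i+400]=im
w=viewer.capture("wrist"); np.savez("w2.npz",**w)
print("wrist tip,tcp,cap",proj(w,[tip,p,[.5352,.0352,.1644]])-(80,0)+(400,0))
cv2.imwrite("pics/g2.png",o)
E
```

```text
tip [0.53541986 0.03751784 0.14035526]
side [0.53541986 0.03751784 0.14035526] [198.17263765 283.38045744]
side [0.53542073 0.03751774 0.16235526] [198.23444565 249.08172436]
side [0.53542274 0.03751751 0.21335526] [198.38521365 165.41696351]
side [0.5352, 0.0352, 0.1644] [199.23023917 248.09290482]
top [0.53541986 0.03751784 0.14035526] [184.62580305 240.93876434]
top [0.53542073 0.03751774 0.16235526] [174.96943055 232.60743045]
top [0.53542274 0.03751751 0.21335526] [150.50341337 211.4986178 ]
top [0.5352, 0.0352, 0.1644] [178.93591217 232.08890362]
wrist tip,tcp,cap [[597.50591046 240.4848189 ]
 [597.58863834 257.22336557]
 [597.62671876 263.08164496]]
```

View pics/g2.png

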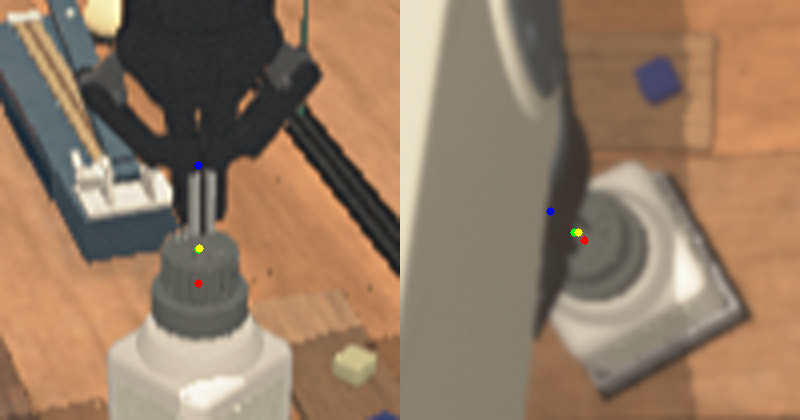

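```bash
python3 - <<'E'
from h import *
s=load("side1");w=load("w2")
sp=np.array([(201+.5)/4-.5+215,(231+.5)/4-.5+90]); wp=np.array([597-320,252])
f=lambda v:np.r_[proj(s,[v])[0]-sp,proj(w,[v])[0]-wp]
r=least_squares(f,[.53,.03,.15]);print(r.x,r.fun)
print(proj(w,[[.535,.0375+.011,.140],[.535,.0375-.011,.140],[.535,.0375,.17],[.535,.0486,.17]])+(320,0))
im=w["img"][170:310,190:370]; cv2.imwrite("pics/w2c.png",cv2.resize(im,None,fx=4,fy=4,interpolation=cv2.INTER_CUBIC))
E
```

```text
[0.5359134  0.04383516 0.16958701] [-1.40658238  0.13353109  0.31630235  0.06055061]
[[594.84091568 222.74565472]
 [598.68139888 257.3529545 ]
 [596.78497213 264.14901702]
 [594.46467701 243.72564589]]
```

View pics/w2c.png

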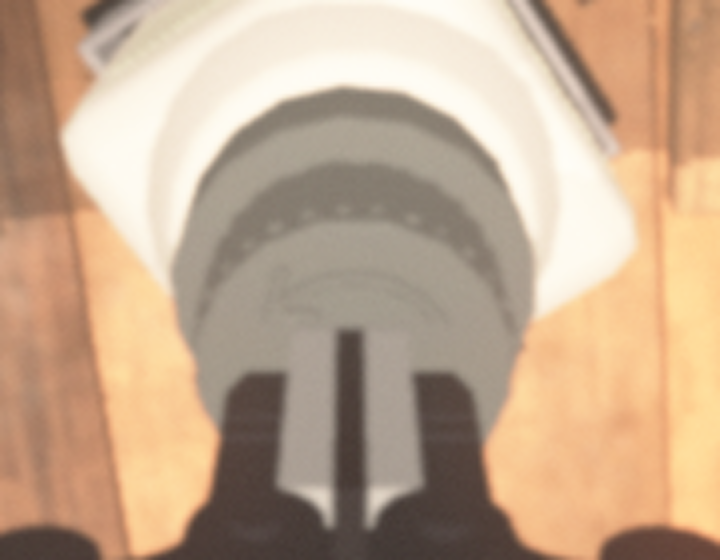

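The shut fingertips are actually just above the cap top. They triangulate to z≈0.170, about 30 mm higher than the nominal tool geometry gives. I'll open, go lower by this measured offset, and close again.

>>> step_arm:
  steps:
    - [0,0,0,0]
    - [0,0,0,0]
    - [0,0,0,0]
    - [0,0,0,0]
    - [0,0,0,0]
    - [0,0,0,0]
    - [-0.1,0,0.8,0]
    - [-0.1,0,1.6,0]
    - [-0.1,0,2.2,0]
    - [-0.1,0,2.6,0]
    - [-0.1,0,2.8,0]
    - [-0.1,0,2.8,0]
  jaw: 0

```text
clock: 4.62
position: [0.5349, 0.0365, 0.1336]
tcp_rot: [[0.1, 0.995, -0.001], [0.995, -0.1, -0.0], [-0.0, -0.001, -1.0]]
wrist_force: [-0.1, 0.1, 0.1]
grip_width: 0.0853
gripper_force: 0.0
```

>>> step_arm:
  steps:
    - [0,0,0,0]
    - [0,0,0,0]
    - [0,0,0,0]
    - [0,0,0,0]
    - [0,0,0,0]
    - [0,0,0,0]
    - [0,0,0,0]
    - [0,0,0,0]
    - [0,0,0,0]
  jaw: 1
  grip_force: 60

```text
clock: 5.37
position: [0.5356, 0.0365, 0.1347]
tcp_rot: [[0.1, 0.995, 0.001], [0.995, -0.1, 0.0], [0.0, 0.001, -1.0]]
wrist_force: [0.2, 0.5, 5.5]
grip_width: 0.0399
gripper_force: 59.7
```

```bash
python3 d.py; python3 - <<'E'
from h import *
from plant import viewer
a=viewer.capture("side"); b=viewer.capture("wrist")
o=np.zeros((420,800,3),np.uint8); o[:,:400]=cv2.resize(a["img"][90:195,215:315],(400,420),interpolation=cv2.INTER_CUBIC)
o[:,400:]=b["img"][:,80:480]
cv2.imwrite("pics/g3.png",o)
E
```

```text
5.3667 [0.5356 0.0365 0.1347] yaw x 84.2 F [0.2 0.5 5.5] 0.03992711231974032 [ 0.07  0.32  1.9  -0.    0.93  0.17]
delta [-0.13 -0.02 -2.73]
```

View pics/g3.png

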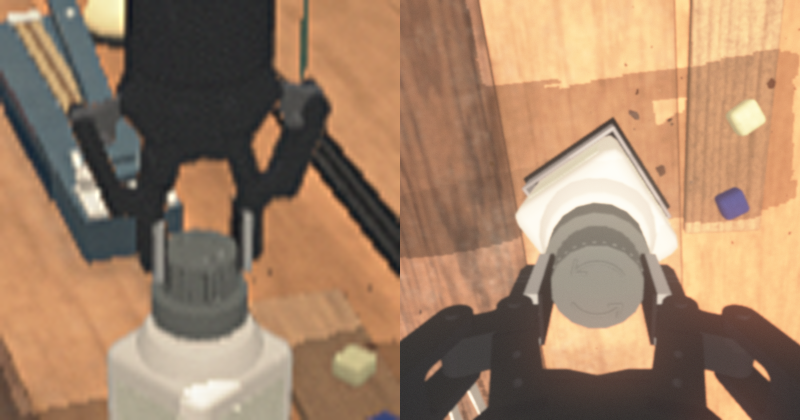

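The cap is gripped: opening 40 mm, grip 60 N, and the pads span the fluted grip at about (598,280). Now I'll press.

>>> step_arm:
  steps:
    - [0,0,0.15,0]
    - [0,0,0.3,0]
    - [0,0,0.45,0]
    - [0,0,0.6,0]
    - [0,0,0.7,0]
    - [0,0,0.7,0]
    - [0,0,0.7,0]
    - [0,0,0.7,0]
  grip_force: 80

```text
clock: 6.13
position: [0.5357, 0.0365, 0.1287]
tcp_rot: [[0.1, 0.995, 0.001], [0.995, -0.1, 0.0], [0.0, 0.001, -1.0]]
wrist_force: [-3.7, 0.1, 17.9]
grip_width: 0.0394
gripper_force: 82.6
```

```bash
python3 d.py; python3 - <<'E'
from h import *
from plant import viewer
a=viewer.capture("side"); 
cv2.imwrite("pics/g4.png",cv2.resize(a["img"][90:195,215:315],(400,420),interpolation=cv2.INTER_CUBIC))
E
```

```text
6.1333 [0.5357 0.0365 0.1287] yaw x 84.2 F [-3.7  0.1 17.9] 0.03943868333921633 [ 0.07  0.32  1.9  -0.    0.91  0.17]
delta [-0.14 -0.03 -3.33]
```

View pics/g4.png

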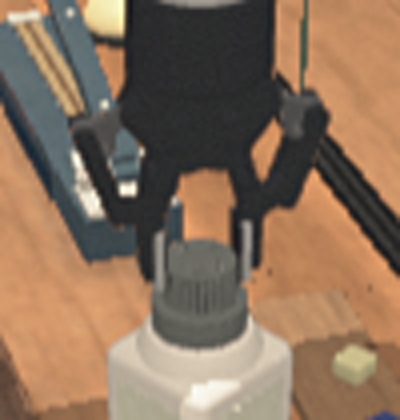

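The cap is fully down: its top moved about 11 crop rows (roughly 6 mm) and the force is 18 N against 12 N at the stop. Now I'll twist anticlockwise, which is negative roll.

>>> step_arm:
  steps:
    - [0,0,0,-0.5]
    - [0,0,0,-1.2]
    - [0,0,0,-2]
    - [0,0,0,-2.8]
    - [0,0,0,-3.6]
    - [0,0,0,-4.4]
    - [0,0,0,-5.2]
    - [0,0,0,-6]
    - [0,0,0,-6.8]
    - [0,0,0,-7.4]
    - [0,0,0,-8]
    - [0,0,0,-8]

```text
clock: 7.18
position: [0.5366, 0.0367, 0.1288]
tcp_rot: [[-0.675, 0.738, 0.003], [0.738, 0.675, 0.0], [-0.002, 0.002, -1.0]]
wrist_force: [-1.3, 0.8, 13.8]
grip_width: 0.0393
gripper_force: 82.1
```

>>> step_arm:
  steps:
    - [0,0,0,-0.7]
    - [0,0,0,-1.4]
    - [0,0,0,-2.1]
    - [0,0,0,-2.8]
    - [0,0,0,-3.5]
    - [0,0,0,-4.2]
    - [0,0,0,-4.9]
    - [0,0,0,-5.6]
    - [0,0,0,-6.2]
    - [0,0,0,-6.6]
    - [0,0,0,-6.6]
    - [0,0,0,-6.6]

```text
clock: 8.18
position: [0.5363, 0.0365, 0.1287]
tcp_rot: [[-0.99, 0.142, 0.002], [0.142, 0.99, -0.0], [-0.002, 0.0, -1.0]]
wrist_force: [-1.7, -0.3, 14.6]
grip_width: 0.0394
gripper_force: 82.2
```

```bash
python3 d.py; python3 - <<'E'
from h import *
from plant import viewer,readout
print(readout.state()["moment"],readout.state()["gripper_force"])
a=viewer.capture("side"); b=viewer.capture("wrist")
o=np.zeros((420,800,3),np.uint8); o[:,:400]=cv2.resize(a["img"][90:195,215:315],(400,420),interpolation=cv2.INTER_CUBIC)
o[:,400:]=cv2.resize(b["img"][190:360,195:357],(400,420),interpolation=cv2.INTER_CUBIC)
cv2.imwrite("pics/g5.png",o)
E
```

```text
8.1833 [0.5363 0.0365 0.1287] yaw x 171.9 F [-1.7 -0.3 14.6] 0.039363227074547924 [ 0.07  0.32  1.9  -0.    0.91 -1.36]
delta [ 0.09 -0.15 -3.33]
[-0.16611065  0.36968785  0.066949  ] 82.15649127960205
```

View pics/g5.png

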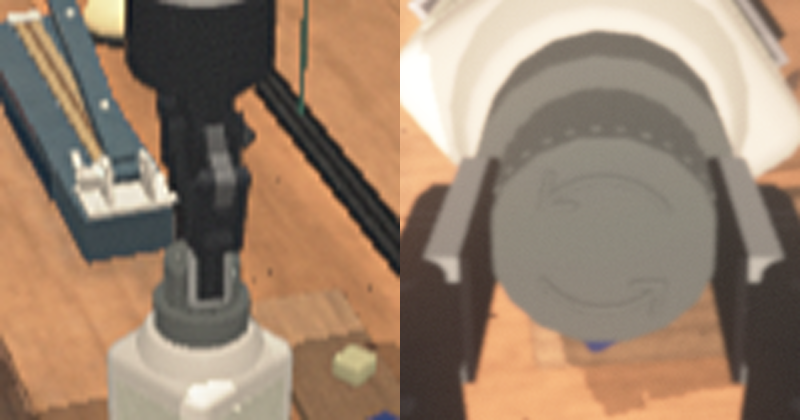

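The cap turned with the gripper: the arrows keep their place relative to the pads after an 88° turn, and the cap is still pressed and seated. Now I'll lift it straight up.

>>> step_arm:
  steps:
    - [0,0,-0.3,0]
    - [0,0,-0.7,0]
    - [0,0,-1.2,0]
    - [0,0,-1.8,0]
    - [0,0,-2.5,0]
    - [0,0,-3.3,0]
    - [0,0,-4.1,0]
    - [0,0,-5,0]
    - [0,0,-5.8,0]
    - [0,0,-6.6,0]
    - [0,0,-7.2,0]
    - [0,0,-7.5,0]

```text
clock: 9.28
position: [0.5358, 0.0365, 0.2036]
tcp_rot: [[-0.99, 0.142, 0.001], [0.142, 0.99, 0.0], [-0.001, 0.0, -1.0]]
wrist_force: [-0.0, 1.1, -0.1]
grip_width: 0.0395
gripper_force: 80.7
```

>>> step_arm:
  steps:
    - [0,0,0,0]
    - [0,0,0,0]
    - [0,0,0,0]
    - [0,0,0,0]
    - [0,0,0,0]
    - [0,0,0,0]

```text
clock: 9.78
position: [0.5352, 0.0365, 0.2021]
tcp_rot: [[-0.99, 0.142, -0.001], [0.142, 0.99, -0.0], [0.001, -0.0, -1.0]]
wrist_force: [-0.6, -0.3, -0.9]
grip_width: 0.0393
gripper_force: 80.7
```

```bash
python3 d.py; python3 - <<'E'
from h import *
from plant import viewer
a=viewer.capture("side")
cv2.imwrite("pics/g6.png",cv2.resize(a["img"][60:330,185:345],(474,600),interpolation=cv2.INTER_CUBIC))
E
```

```text
9.7833 [0.5352 0.0365 0.2021] yaw x 171.8 F [-0.6 -0.3 -0.9] 0.03929058544332693 [ 0.07  0.23  1.84  0.    1.07 -1.36]
delta [-0.02 -0.13  4.01]
```

View pics/g6.png

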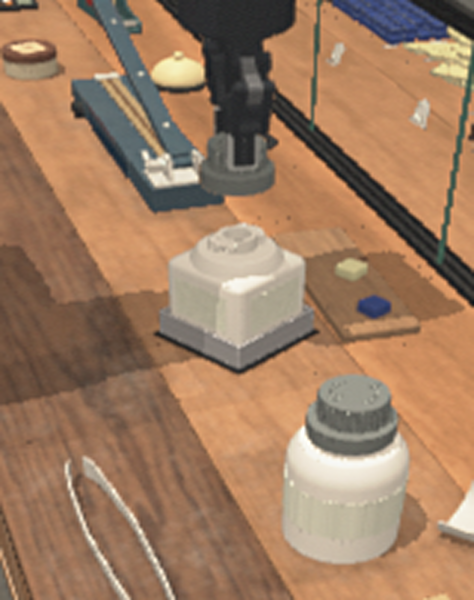

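The cap is off. It is held upright at crop (238,170), above the open mouth at (238,238), and the other things have not moved.

```bash
python3 -c "
from plant import close_job
print(close_job())"
```

```text
the job is handed in; nothing more can be done
None
```

I pressed the safety cap down, twisted it about 88° anticlockwise and lifted it off; it was held upright about 6 cm above the open mouth when I handed the job in at about 10 s (no verdict was shown).

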